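# Stand the gas cylinder up against the stop

## Robot

A 7-joint arm with a two-finger parallel gripper is mounted at the origin on the work surface. World frame = base frame: x ahead of the robot, y to its left, z up, the work surface at z = 0. Lengths are in m, angles in rad, forces in N, time in s.
With the tool pointing down it reaches from about 0.4 to 0.9 m from the base axis. Payload 5.5 kg.
Tool frame: the origin (TCP) lies on the centre line of the jaws, within the pads' length; the fingertips stand tips_ahead ahead of it and the grasp point (between the pads) lies 2 mm behind it (tips_ahead is the distance from the TCP to the fingertips, in m); x points along the fingers, z is the direction in which the jaws open and shut, and the axes are right-handed (so a half turn about x gives the same grasp; the last joint's range is limited). The gripper opens to 92 mm and grips with 3 to 60 N. Pads are 19 mm wide; open, the fingers measure 130 mm over their backs; the gripper's body (75 mm by 190 mm) begins 47 mm behind the grasp point.
Start: joints at [1.414, 0.501, -0.427, 1.55, 0.221, 1.138, -0.21], TCP at [0.265, -0.594, 0.244] pointing down, gripper open.
Joint ranges: [-2.88, 2.88], [-0.31, 2.03], [-1.54, 1.56], [0.2, 2.42], [-1.41, 4.55], [0.19, 2.02], [-2.57, 2.57]. Speed limits (rad/s): [2.57, 2.57, 3.14, 3.14, 3.14, 3.14, 3.14].

## Interface

Orientations are given as [roll, pitch, yaw] about the fixed x, y, z axes, in that order (R = Rz(yaw) Ry(pitch) Rx(roll)).
In Python, from cell import get_obs, capture, sign_off, boxes_of, tip_of, tips_ahead gives the robot as it stands.
- The arm moves only by the tool send_rows, never from a script. Its argument "moves" is a list of rows, each a list of 3 entries, a list of its own where there are three numbers: the opening in per cent of the stroke, from 0 (shut) to 100 (fully open), then the shift along the tool's x, y, z in m, then the turn about the tool's x in rad. A call has 1 to 20 rows; each row shifts and turns the pose as measured when the row begins, along the tool's axes as they then stand; what a row does not reach is not made up. A row lasts 1/10 s, in which the tool goes at most 50 mm and 8.59 degrees, less where a joint would pass 70% of its speed; a pose out of reach is approached as far as the arm can. A call is refused whole if a number of a shift passes 0.05 or a number of a turn 0.15, either way. A call with a gripper value outside its range is refused whole. The fingers move at their own pace and stop on an object; "force" is the grip in N (left out, the last holds). Time passes only in rows, so rows that do not move let the fingers close. It gives the time, the measured TCP pose, the force and the opening at its end, in the units of the state.
- get_obs(): the state, without advancing time (a new reading comes with each control period).
- capture(name): name is "scene" or "side" or "wrist"; returns a dict with "pixels" (384x512x3 uint8, red, green, blue), "depth" (384x512 float32, m along the optical axis (not along the pixel's ray), 0 where there is no reading), "camera_matrix" (3x3 intrinsics, pixels), "distortion" ([k1, k2, p1, p2, k3] as OpenCV has them; the pictures are not rectified), "extrinsics" (4x4, takes a point from camera to world coordinates). Camera axes: x right, y up, looking along -z (the intrinsics and any distortion apply to the point x, -y, -z); pixel columns grow to the right and rows downward; lengths in m; the calibration is good to about 2 mm. A picture is of the moment at which its call begins.
- sign_off(): hands the job in, once; it reports no verdict.
Trained networks look in a picture, given as the dict that the camera call returned (one of the last four; its "shot" number tells which), for a name from the list of things; names that differ only in an ending like _2 or _b are one class to them, and where a whole thing is asked for, a point or a joint stands for the part that bears it (a point fixed in the world has none). Each returns a list of dicts, best first, with "p" (0 to 1); they miss things now and then, are a little off and sometimes report something else, mostly with a low value. They report only what shows in the picture. A call takes as long as a camera call. They do not tell look-alikes from the thing itself.
- boxes_of(picture, target): "extent" ([left, top, width, height] in pixels, round what is visible of it).
- tip_of(picture, target): "xy" ([column, row] in pixels: a listed point, or the origin of a listed thing).
The state is a dict: "time": time; "q": joint angles; "dq": joint speeds; "effort": joint torques, N m; "tcp_pos": TCP position; "orientation": TCP orientation; "wrist_force": force on the tool from outside, world axes, zero at the start; "wrist_torque": the same for the moment, N m; "finger_gap": finger opening in m.
Only numpy, scipy, OpenCV 4.12 (cv2) and the standard library are available. Lean on these libraries where they do the work, as an engineer would, in place of code of your own. Each camera call takes 0.05 s, during which the arm holds its last target.

## Task

The small gas cylinder (the one with a shoulder, thin neck and round brass knob) is lying on the bench: push its foot up against the steel stop, then lift the knob end, keeping the foot down on the bench and butted against the stop, until the cylinder stands upright against the stop. Let go and leave it standing; leave the plain round bar beside it where it lies.

Things in the scene. Friction and masses are not known exactly. Their poses are not given: they have to be found in the camera images.
- gas_knob (a point): Centre of the gas cylinder's brass ball knob, 34 mm in diameter, on the cylinder's axis 210 mm from the flat foot (overall 227 mm). Body: bare aluminium, 56 mm diameter, 150 mm long, then a 22 mm shoulder and a brass neck 16 mm thick. About 0.5 kg; held by the ball, it swings freely. Knob centre is 28 mm up while lying, 210 mm standing. x axis: foot to knob.
- gas_foot (a point): Centre of the flat round foot face (56 mm across) of the gas cylinder, on its axis: 28 mm above the bench while lying, 0 when standing. x axis: from foot to knob (the other axes turn as it rolls). It starts 15 to 50 mm short of the stop's face, pointing at it within about 6 degrees.
- stop: Fixed steel angle stop: upright plate 260 mm long, 90 mm high, 10 mm thick, flange and gussets behind. Origin at bench level, middle of the flat face to butt against. x points from the face into the steel (the cylinder lies on the -x side), y along the face, z up. The cylinder lies about 55 mm to one side of the middle, the plain bar about 55 mm to the other.
- bar_mid (a point): Centre of a plain aluminium round bar, 48 mm in diameter, 120 mm long, flat at both ends, lying beside the gas cylinder with its centre 24 mm above the bench; not to be moved. x axis along the bar.
Mind the look-alikes: they are no part of the job. Leave any black or turquoise look-alike of the part that bears gas_knob alone.

How it is judged:
By the outcome, as a careful person would: the job done as asked, in the order asked, and still so for the second after the job is handed in, with the robot touching nothing.
It also fails if it takes over 45 s, if anything falls off the work surface, if the arm or the gripper's body presses on something with over 40 N, if the wrist force passes 120 N, or if a joint passes its speed limit or range.

## Working session

There is one attempt and no reset: what is moved stays moved. The work goes in short steps, Python scripts to look and compute and a tool call to move; the robot and the scene stay as the last step left them, time stands still between calls to the robot, and variables do not carry over. Pictures are saved under pics/ and viewed, and the job is handed in when it is done.

Besides the shell and the picture viewer there is one more tool, called after "Call:" by a JSON object that holds its "op" and its "data". send_rows: Moves the arm, as the interface text tells. Its arguments: {"type":"object","properties":{"moves":{"type":"array"},"force":{"type":"number"}},"required":["moves"]}

```bash
ls; mkdir -p pics; cat > h.py <<'E'
import numpy as np,cv2
from cell import *
def px2w(c,uv,z=None,depth=None):
    K=np.array(c["camera_matrix"]);D=np.array(c["distortion"]);T=np.array(c["extrinsics"])
    n=cv2.undistortPoints(np.array([[uv]],float),K,D)[0,0]
    d=np.array([n[0],-n[1],-1.0])
    if depth is not None: return (T@np.r_[d*depth,1])[:3]
    r=T[:3,:3]@d;o=T[:3,3]
    return o+r*(z-o[2])/r[2]
def w2px(c,p):
    K=np.array(c["camera_matrix"]);D=np.array(c["distortion"]);T=np.linalg.inv(np.array(c["extrinsics"]))
    q=(T@np.r_[p,1])[:3]*[1,-1,-1]
    return cv2.projectPoints(q.reshape(1,3),np.zeros(3),np.zeros(3),K,D)[0][0,0]
def save(c,n,crop=None,s=1.5):
    im=c["pixels"][...,::-1]
    if crop: l,t,w,h=crop; im=im[t:t+h,l:l+w]
    cv2.imwrite("pics/"+n,cv2.resize(im,None,fx=s,fy=s,interpolation=cv2.INTER_CUBIC))
E
python3 - <<'E'
from h import *
o=get_obs();print(o, tips_ahead if not callable(tips_ahead) else tips_ahead())
for n in("scene","side","wrist"):
    c=capture(n);save(c,n+"0.png")
    print(n,np.array(c["extrinsics"])[:3].round(3).tolist())
    for t in("gas_knob","gas_foot","stop","bar_mid"):
        print(t,[(np.round(d["xy"]),round(d["p"],2)) for d in tip_of(c,t)][:4],[(np.round(d["extent"]),round(d["p"],2)) for d in boxes_of(c,t)][:4])
E
```

```text
pics
{'time': 0.0, 'q': array([ 1.41419857,  0.50185896, -0.42680952,  1.55143763,  0.22082256,
        1.13828901, -0.21031862]), 'dq': array([ 8.09058656e-05, -3.12515191e-04,  8.45468567e-04, -2.70509208e-05,
       -8.96113359e-04, -9.38939281e-04,  3.00998677e-04]), 'effort': array([-4.46370041e-04, -5.66585505e+01, -5.81576362e+00, -2.79109687e+01,
       -6.85690879e-02,  3.09436605e-02,  2.16254957e-04]), 'tcp_pos': array([ 0.26461926, -0.59297588,  0.24267812]), 'orientation': array([3.10988567, 1.56886682, 1.95894642]), 'wrist_force': array([-0.13945433, -1.25190646,  0.37585194]), 'wrist_torque': array([0.01508843, 0.0227427 , 0.00679107]), 'finger_gap': 0.09183246787744792} 0.017
scene [[0.851, -0.323, 0.414, 0.828], [0.525, 0.508, -0.683, -0.935], [0.011, 0.799, 0.602, 0.663]]
gas_knob [(array([379., 166.]), 0.9), (array([223., 208.]), 0.81), (array([232., 278.]), 0.69)] [(array([202., 159.,  22.,  55.]), 0.95), (array([131., 260., 107.,  27.]), 0.88), (array([350., 161.,  37.,  36.]), 0.74)]
gas_foot [(array([202., 166.]), 0.95), (array([352., 199.]), 0.93), (array([135
[... 652 characters left out ...]
0.83), (array([333., 216.]), 0.72), (array([153., 226.]), 0.65)] [(array([115., 220.,  48.,  94.]), 0.93), (array([270., 163.,  65.,  62.]), 0.93), (array([225., 100.,  71.,  26.]), 0.77)]
stop [(array([182., 221.]), 0.58)] [(array([126., 184., 113.,  43.]), 0.73)]
bar_mid [(array([194., 242.]), 0.68)] [(array([179., 216.,  33.,  50.]), 0.93)]
wrist [[0.407, 0.87, 0.279, 0.342], [-0.913, 0.388, 0.124, -0.56], [-0.0, -0.306, 0.952, 0.384]]
gas_knob [(array([76., 23.]), 0.86)] [(array([ 2.,  6., 91., 96.]), 0.89), (array([232.,   1.,  58., 141.]), 0.87)]
gas_foot [(array([267., 140.]), 0.65)] [(array([238.,   0.,  46., 144.]), 0.92), (array([ 0.,  2., 89., 98.]), 0.7)]
stop [] []
bar_mid [] []
```

View pics/scene0.png

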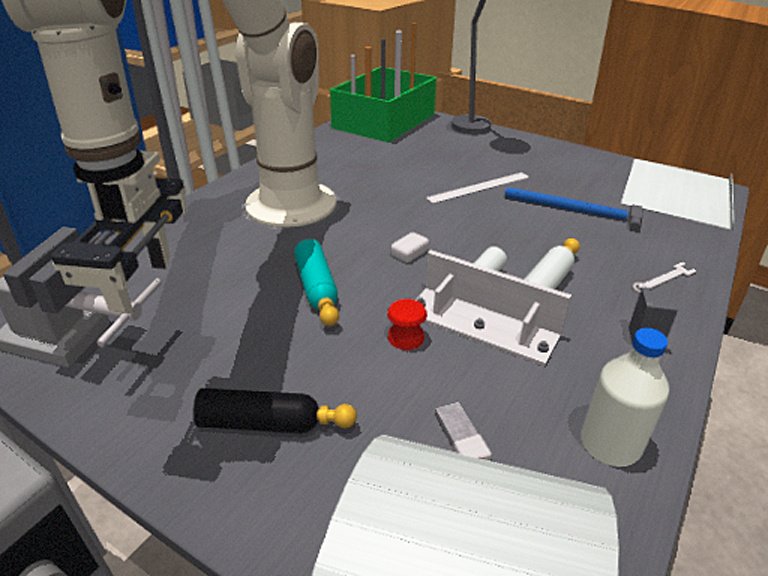

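View pics/side0.png

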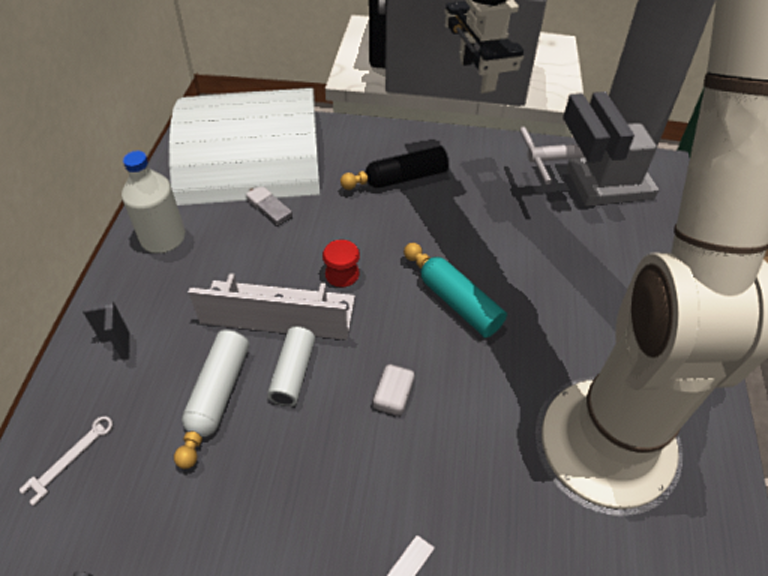

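View pics/wrist0.png

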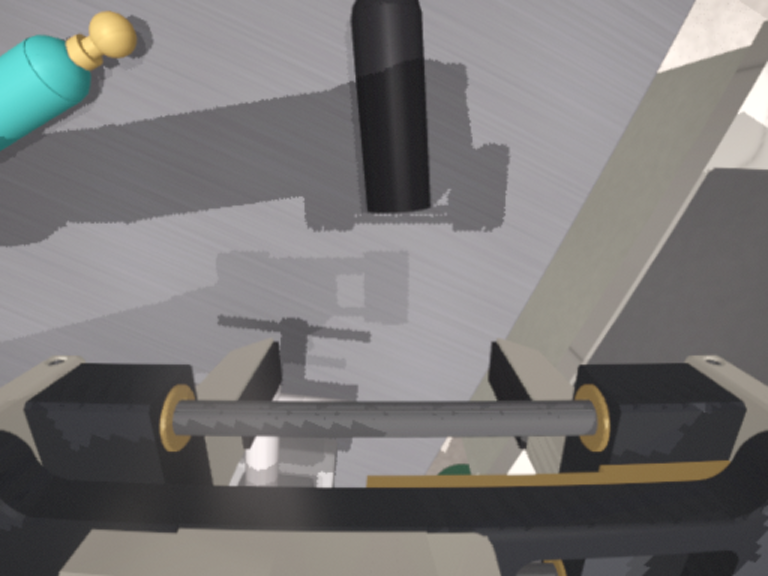

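The bare-aluminium cylinder has its knob at side (123,302) and foot at (153,226); in scene its knob is at (380,164). The black one (side 231,123) and the turquoise one (side 274,170) are look-alikes. Next I'll confirm in an enlarged crop and measure.

```bash
python3 - <<'E'
from h import *
c=capture("side");save(c,"crop1.png",(90,170,170,150),4.5)
tops={}
def show(n,uv,z):
    d=c["depth"][int(round(uv[1])),int(round(uv[0]))]
    print(n,uv,"z-plane",px2w(c,uv,z=z).round(4),"depth",px2w(c,uv,depth=d).round(4))
for t,z in(("gas_knob",.028),("gas_foot",.028),("bar_mid",.024),("stop",0)):
    for d in tip_of(c,t): show(t+" %.2f"%d["p"],d["xy"],z)
# point cloud
K=np.array(c["camera_matrix"]);T=np.array(c["extrinsics"])
v,u=np.mgrid[170:330,60:260]
uv=np.stack([u.ravel(),v.ravel()],1).astype(float)
n=cv2.undistortPoints(uv[:,None],K,np.array(c["distortion"]))[:,0]
d=c["depth"][170:330,60:260].ravel()
P=np.c_[n[:,0]*d,-n[:,1]*d,-d]@T[:3,:3].T+T[:3,3]
ok=d>0
np.savez("pc.npz",P=P[ok],uv=uv[ok],rgb=c["pixels"][170:330,60:260].reshape(-1,3)[ok])
c2=capture("scene")
for t,z in(("gas_knob",.028),("gas_foot",.028),("bar_mid",.024),("stop",0)):
    for q in tip_of(c2,t): print(t,q["p"],q["xy"],px2w(c2,q["xy"],z=z).round(4))
np.savez("sc.npz",**{k:np.array(c2[k]) for k in("pixels","depth","camera_matrix","distortion","extrinsics")})
E
```

```text
gas_knob 0.97 [233.3, 120.0] z-plane [ 0.4899 -0.488   0.028 ] depth [ 0.4875 -0.4759  0.0391]
gas_knob 0.88 [273.8, 168.6] z-plane [ 0.3462 -0.3113  0.028 ] depth [ 0.3457 -0.3024  0.0381]
gas_knob 0.59 [124.1, 303.9] z-plane [0.6258 0.1303 0.028 ] depth [0.6214 0.1346 0.0398]
gas_foot 0.98 [330.4, 219.4] z-plane [ 0.1867 -0.1652  0.028 ] depth [ 0.1847 -0.1757  0.0132]
gas_foot 0.92 [295.2, 102.3] z-plane [ 0.3101 -0.6009  0.028 ] depth [ 0.31   -0.5754  0.0489]
gas_foot 0.91 [156.2, 225.1] z-plane [ 0.6128 -0.0824  0.028 ] depth [ 0.6044 -0.068   0.0514]
stop 0.70 [177.9, 222.0] z-plane [ 0.57   -0.1177 -0.    ] depth [ 5.701e-01 -1.178e-01 -2.000e-04]
gas_knob 0.93 [379.6, 168.5] [0.6344 0.0988 0.028 ]
gas_knob 0.7 [225.8, 208.6] [ 0.3552 -0.3051  0.028 ]
gas_knob 0.56 [229.8, 275.2] [ 0.492  -0.4845  0.028 ]
gas_foot 0.81 [353.2, 198.4] [ 0.6186 -0.0865  0.028 ]
gas_foot 0.77 [203.1, 164.7] [ 0.1769 -0.1709  0.028 ]
gas_foot 0.67 [132.5, 270.9] [ 0.3084 -0.5887  0.028 ]
bar_mid 0.65 [317.9, 177.9] [ 0.4951 -0.0435  0.024 ]
stop 0.75 [327.1, 208.0] [ 0.564  -0.1286  0.    ]
```

View pics/crop1.png

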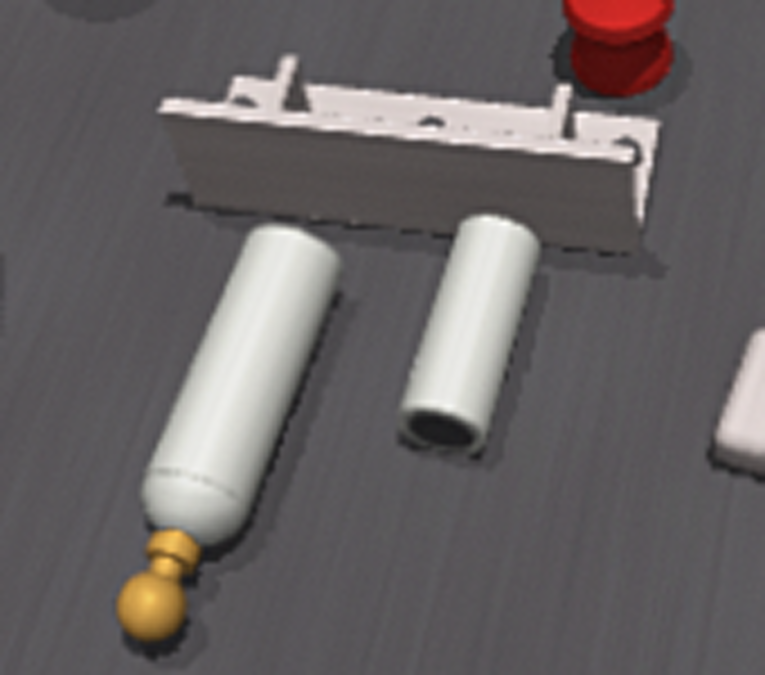

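The crop confirms the bare-aluminium cylinder, with its brass knob at full-image (124,304), foot near (155,224) and the plain bar at (194,242). Now I'll fit the geometry.

```bash
python3 - <<'E'
import numpy as np
from scipy.optimize import least_squares
f=np.load("pc.npz");P=f["P"];rgb=f["rgb"].astype(int);uv=f["uv"]
print("bench z",np.median(P[(P[:,2]<.01)][:,2]))
br=(rgb[:,0]-rgb[:,2]>70)&(P[:,2]>.008)&(uv[:,0]<140)
# ball
B=P[br]; ball=B[np.linalg.norm(B[:,:2]-[.626,.130],axis=1)<.024]
r=least_squares(lambda c:np.linalg.norm(ball-c,axis=1)-.017,[.626,.13,.028],loss="soft_l1",f_scale=.002)
knob=r.x;print("knob",knob.round(4),len(ball),np.abs(r.fun).mean())
# cylinder body
def cyl(mask,rad,x0,a0):
    Q=P[mask]
    def res(p):
        a=np.array([np.cos(p[2]),np.sin(p[2]),0]);c=np.array([p[0],p[1],p[3]])
        w=Q-c;w=w-np.outer(w@a,a);return np.linalg.norm(w,axis=1)-rad
    r=least_squares(res,[*x0,a0,rad],loss="soft_l1",f_scale=.002)
    a=np.array([np.cos(r.x[2]),np.sin(r.x[2])])
    t=(Q[:,:2]-r.x[:2])@a
    print("cyl",r.x.round(4),"deg",np.degrees(r.x[2]),"n",len(Q),np.abs(r.fun).mean().round(4),"ends",r.x[:2]+a*np.percentile(t,1),r.x[:2]+a*np.percentile(t,99),np.percentile(t,[.5,1,50,99,99.5]).round(3))
    return r.x
near=lambda a,b,w:(np.abs((P[:,:2]-a)@np.array([-(b-a)[1],(b-a)[0]])/np.linalg.norm(b-a))<w)
k=np.array([.626,.130]);ft=np.array([.613,-.082])
ax=(k-ft)/np.linalg.norm(k-ft);t=(P[:,:2]-ft)@ax
m=near(ft,k,.04)&(t>.005)&(t<.14)&(P[:,2]>.015)&(P[:,2]<.07)
cyl(m,.028,ft+ax*.07,np.arctan2(ax[1],ax[0]))
m=near(np.array([.49,-.09]),np.array([.49,.05]),.05)&(P[:,1]>-.095)&(P[:,1]<.06)&(P[:,2]>.01)&(P[:,2]<.06)
cyl(m,.024,[.495,-.045],1.5)
# stop face
m=(P[:,2]>.06)&(P[:,1]<-.06)&(P[:,1]>-.2)&(P[:,2]<.084)
Q=P[m];print(len(Q),Q.min(0),Q.max(0))
def face(p): return Q[:,0]*np.cos(p[0])+Q[:,1]*np.sin(p[0])-p[1]
r=least_squares(face,[-1.5,.1],loss="soft_l1",f_scale=.001);print("face normal deg",np.degrees(r.x[0]),"d",r.x[1],np.abs(r.fun).mean())
n=np.array([np.cos(r.x[0]),np.sin(r.x[0])]);tt=np.array([-n[1],n[0]])
inl=np.abs(r.fun)<.003;print("along",np.percentile(Q[inl][:,:2]@tt,[.2,99.8]),"top", P[(P[:,2]>.05)&(P[:,1]<-.08)][:,2].max())
mid=n*r.x[1]+tt*np.mean(np.percentile(Q[inl][:,:2]@tt,[.2,99.8]));print("mid",mid, "knob in stop frame",(knob[:2]-mid)@n,(knob[:2]-mid)@tt)
E
```

```text
bench z -0.0007056581682998164
knob [0.6277 0.13   0.0279] 195 0.0017809921033135302
cyl [0.8821 4.2615 1.5093 0.0271] deg 86.47501701707606 n 1230 0.0011 ends [ 0.61494369 -0.07518407] [0.62304847 0.05638649] [-4.346 -4.345 -4.275 -4.213 -4.212]
cyl [0.5185 0.202  1.5308 0.0228] deg 87.70928880149314 n 917 0.002 ends [ 0.50667104 -0.09379107] [0.51094295 0.01300211] [-0.297 -0.296 -0.233 -0.189 -0.189]
681 [ 0.43286612 -0.19196605  0.06000816] [ 0.84174773 -0.06000197  0.08399071]
face normal deg -87.97057179254688 d 0.14253016562079546 0.00758767091180643
along [0.42835699 0.68739694] top 0.09380740742974458
mid [ 0.56257444 -0.12268478] knob in stop frame -0.2502057744010759 0.0740590089594593
```

```bash
cat >> h.py <<'E'
from scipy.spatial.transform import Rotation as Rn
N=np.array([.0354,-.9994,0]);TT=np.array([.9994,.0354,0]);MID=np.array([.5626,-.1227,0])
KNOB=np.array([.6277,.130,.028])
def rel(target,jaw=None):
    o=get_obs();R=Rn.from_euler("xyz",o["orientation"]).as_matrix();p=np.array(o["tcp_pos"])
    print("t",round(o["time"],2),"tcp",p.round(4),"toolx",R[:,0].round(3),"jaw",R[:,2].round(3),"F",np.round(o["wrist_force"],1),"gap",round(o["finger_gap"],4))
    print("tool shift",(R.T@(np.array(target)-p)).round(4),"q7",o["q"][6].round(2))
    if jaw is not None:
        w=R.T@np.array(jaw); a=-np.arctan2(w[1],w[2]); a=(a+np.pi/2)%np.pi-np.pi/2
        print("turn about tool x",a.round(4))
    d=p-MID; print("TCP in stop frame",(d@N).round(4),(d@TT).round(4),d[2].round(4))
E
python3 - <<'E'
from h import *
rel([.6277,.130,.13],[.998,-.0615,0])
E
```

```text
t 1.85 tcp [ 0.2649 -0.5935  0.2437] toolx [ 0.  0. -1.] jaw [ 0.408 -0.913 -0.   ] F [ 0.5  0.6 -0.2] gap 0.0919
tool shift [ 0.1138  0.6262 -0.5128] q7 -0.21
turn about tool x -1.0894
TCP in stop frame 0.46 -0.3141 0.2437
```

Call:
{"op": "send_rows", "data": {"moves": [[100,[0,0.039,-0.031],0],[100,[0,0.039,-0.031],0],[100,[0,0.039,-0.031],0],[100,[0,0.039,-0.031],0],[100,[0,0.039,-0.031],0],[100,[0,0.039,-0.031],0],[100,[0,0.039,-0.031],0],[100,[0,0.039,-0.031],0],[100,[0,0.039,-0.031],0],[100,[0,0.039,-0.031],0],[100,[0,0.039,-0.031],0],[100,[0,0.039,-0.031],0],[100,[0,0.039,-0.031],0],[100,[0,0.039,-0.031],0],[100,[0,0.039,-0.031],0],[100,[0,0.039,-0.031],0]], "force": 20}}

```text
time: 3.45
tcp_pos: [0.6389, 0.1066, 0.2423]
orientation: [0.09, 1.557, -1.083]
wrist_force: [0.6, 0.7, -0.5]
finger_gap: 0.0916
```

Call:
{"op": "send_rows", "data": {"moves": [[100,[0,0,0],-0.145],[100,[0,0,0],-0.145],[100,[0,0,0],-0.145],[100,[0,0,0],-0.145],[100,[0,0,0],-0.145],[100,[0,0,0],-0.145],[100,[0,0,0],-0.145]]}}

```text
time: 4.15
tcp_pos: [0.6399, 0.1229, 0.2423]
orientation: [-0.369, 1.562, -0.491]
wrist_force: [0.4, 0.2, -0.2]
finger_gap: 0.0919
```

```bash
python3 - <<'E'
from h import *
rel([.6277,.130,.11],[.998,-.0615,0])
E
```

```text
t 4.15 tcp [0.6399 0.1229 0.2423] toolx [ 0.008 -0.004 -1.   ] jaw [ 0.993 -0.122  0.008] F [ 0.4  0.2 -0.2] gap 0.0919
tool shift [ 0.1322  0.006  -0.0141] q7 -0.74
turn about tool x -0.0607
TCP in stop frame -0.2427 0.0859 0.2423
```

Call:
{"op": "send_rows", "data": {"moves": [[100,[0.035,0.006,-0.007],-0.06],[100,[0.035,0.0,-0.006],0],[100,[0.03,0,0],0],[100,[0.005,0,0],0],[100,[0,0,0],0]]}}

```text
time: 4.65
tcp_pos: [0.6306, 0.1295, 0.136]
orientation: [-0.183, 1.558, -0.241]
wrist_force: [0.5, 0.7, 1.5]
finger_gap: 0.0917
```

```bash
python3 - <<'E'
from h import *
rel([.6277,.130,.030],[.998,-.0615,0])
c=capture("wrist");save(c,"w1.png")
for t in("gas_knob",):
    for q in tip_of(c,t): print(t,q["p"],q["xy"],px2w(c,q["xy"],z=.028).round(4))
print(w2px(c,KNOB))
c=capture("side");save(c,"s1.png",(80,150,200,180),4)
E
```

```text
t 4.65 tcp [0.6306 0.1295 0.136 ] toolx [ 0.012 -0.003 -1.   ] jaw [ 0.998 -0.057  0.012] F [0.5 0.7 1.5] gap 0.0917
tool shift [ 0.106   0.0006 -0.0042] q7 -0.77
turn about tool x 0.0042
TCP in stop frame -0.2496 0.0769 0.136
gas_knob 0.65 [253.2, 200.7] [0.6293 0.1245 0.028 ]
[251.2387622  195.49062883]
```

View pics/w1.png

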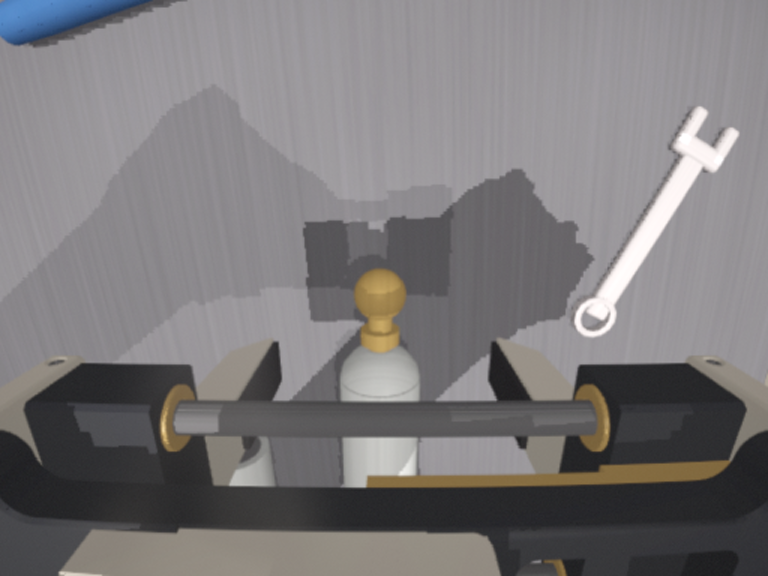

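View pics/s1.png

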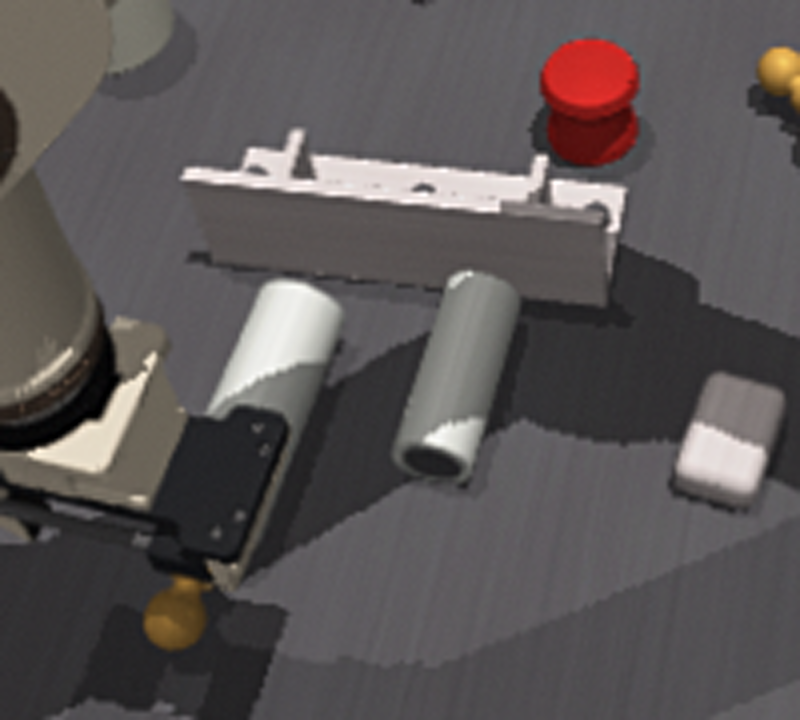

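The wrist view shows the ball at (253,196), which matches the prediction of (251,195). The jaws straddle it, so I'll descend.

Call:
{"op": "send_rows", "data": {"moves": [[100,[0.03,0,-0.003],0],[100,[0.03,0,0],0],[100,[0.025,0,0],0],[100,[0.012,0,0],0],[100,[0,0,0],0]]}}

```text
time: 5.3
tcp_pos: [0.639, 0.1315, 0.0485]
orientation: [0.063, 1.538, 0.003]
wrist_force: [-0.4, 0.2, -0.1]
finger_gap: 0.0919
```

```bash
python3 - <<'E'
from h import *
rel([.6283,.130,.030],[.998,-.0615,0])
E
```

```text
t 5.3 tcp [0.639  0.1315 0.0485] toolx [ 0.033  0.    -0.999] jaw [ 0.998 -0.06   0.033] F [-0.4  0.2 -0.1] gap 0.0919
tool shift [ 0.0181 -0.0022 -0.0112] q7 -0.85
turn about tool x 0.0013
TCP in stop frame -0.2514 0.0854 0.0485
```

Call:
{"op": "send_rows", "data": {"moves": [[100,[0.006,-0.001,-0.004],0],[100,[0.006,-0.001,-0.004],0],[100,[0.004,0,-0.002],0],[100,[0,0,0],0]]}}

```text
time: 5.7
tcp_pos: [0.6316, 0.131, 0.0358]
orientation: [0.097, 1.532, 0.036]
wrist_force: [0.4, -0.3, -0.5]
finger_gap: 0.0919
```

```bash
python3 - <<'E'
from h import *
rel([.6283,.130,.030],[.998,-.0615,0])
E
```

```text
t 5.7 tcp [0.6316 0.131  0.0358] toolx [ 0.039  0.001 -0.999] jaw [ 0.997 -0.061  0.039] F [ 0.4 -0.3 -0.5] gap 0.0919
tool shift [ 0.0056 -0.0013 -0.0035] q7 -0.87
turn about tool x 0.0008
TCP in stop frame -0.2511 0.078 0.0358
```

Call:
{"op": "send_rows", "data": {"moves": [[100,[0.004,-0.001,-0.003],0],[100,[0.003,0,-0.001],0],[100,[0,0,0],0],[20,[0,0,0],0],[20,[0,0,0],0],[20,[0,0,0],0],[20,[0,0,0],0],[20,[0,0,0],0]], "force": 20}}

```text
time: 6.5
tcp_pos: [0.6285, 0.1305, 0.0292]
orientation: [0.105, 1.53, 0.044]
wrist_force: [0.3, -0.4, 0.8]
finger_gap: 0.0566
```

```bash
python3 - <<'E'
from h import *
rel([.6283,.130,.030],[.998,-.0615,0])
E
```

```text
t 6.5 tcp [0.6285 0.1305 0.0292] toolx [ 0.041  0.002 -0.999] jaw [ 0.997 -0.061  0.041] F [ 0.3 -0.4  0.8] gap 0.0566
tool shift [-0.0008 -0.0005 -0.0002] q7 -0.88
turn about tool x 0.0006
TCP in stop frame -0.2507 0.0749 0.0292
```

Call:
{"op": "send_rows", "data": {"moves": [[10,[0,0,0],0],[10,[0,0,0],0],[10,[0,0,0],0],[10,[0,0,0],0],[10,[0,0,0],0]]}}

```text
time: 7.0
tcp_pos: [0.6287, 0.1305, 0.0293]
orientation: [0.105, 1.529, 0.044]
wrist_force: [-0.7, -0.5, -0.5]
finger_gap: 0.0327
```

Call:
{"op": "send_rows", "data": {"moves": [[10,[0,0,-0.005],-0.024],[10,[0,0,-0.005],-0.024],[10,[0,0,-0.005],-0.024],[10,[0,0,-0.005],-0.024],[10,[0,0,0],0]]}}

```text
time: 7.5
tcp_pos: [0.6089, 0.1309, 0.0294]
orientation: [0.002, 1.525, 0.047]
wrist_force: [0.7, -0.3, -0.9]
finger_gap: 0.0327
```

```bash
python3 - <<'E'
from h import *
rel(MID+TT*.054-N*.25+[0,0,.029],TT)
E
```

```text
t 7.5 tcp [0.6089 0.1309 0.0294] toolx [ 0.046  0.002 -0.999] jaw [0.998 0.045 0.046] F [ 0.7 -0.3 -0.9] gap 0.0327
tool shift [ 0.0003 -0.0018 -0.0013] q7 -0.81
turn about tool x 0.0097
TCP in stop frame -0.2518 0.0553 0.0294
```

Now I'll push toward the stop. World −y is tool −y, about 40 mm, so I'll go gently.

Call:
{"op": "send_rows", "data": {"moves": [[10,[0,-0.008,0],0.005],[10,[0,-0.008,0],0.004],[10,[0,-0.008,0],0],[10,[0,-0.006,0],0],[10,[0,0,0],0]]}}

```text
time: 8.0
tcp_pos: [0.6086, 0.1018, 0.0293]
orientation: [0.12, 1.527, 0.156]
wrist_force: [0.3, 0.9, 0.4]
finger_gap: 0.0327
```

```bash
python3 - <<'E'
from h import *
rel(MID+TT*.054-N*.21+[0,0,.029],TT)
c=capture("side");save(c,"s2.png",(80,150,200,180),4)
E
```

```text
t 8.0 tcp [0.6086 0.1018 0.0293] toolx [ 0.044  0.007 -0.999] jaw [0.998 0.036 0.044] F [0.3 0.9 0.4] gap 0.0327
tool shift [ 0.0002 -0.0127  0.0001] q7 -0.77
turn about tool x 0.0009
TCP in stop frame -0.2227 0.0539 0.0293
```

View pics/s2.png

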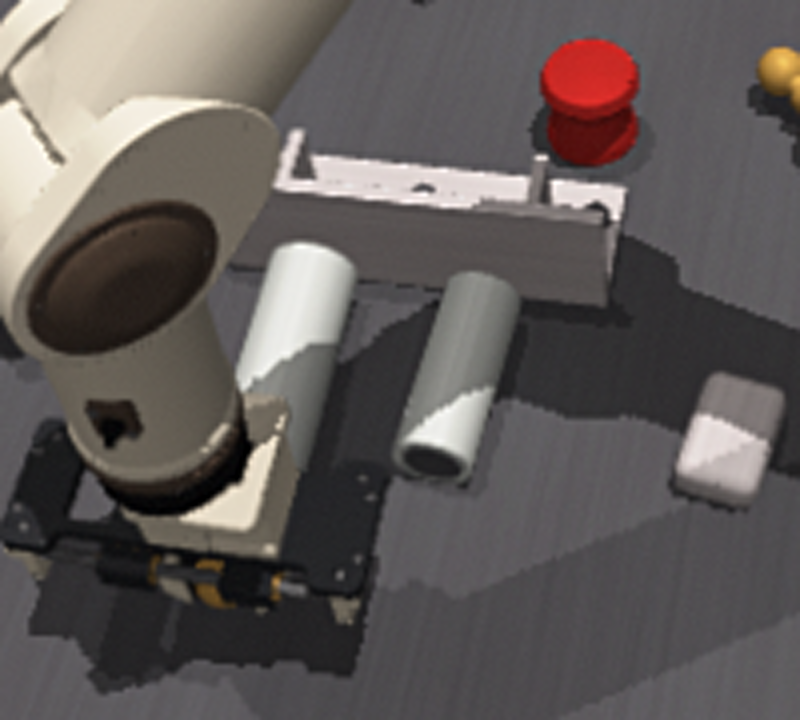

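Call:
{"op": "send_rows", "data": {"moves": [[10,[0,-0.005,0],0],[10,[0,-0.004,0],0],[10,[0,-0.003,0],0],[10,[0,-0.002,0],0]]}}

```text
time: 8.45
tcp_pos: [0.6088, 0.0885, 0.0293]
orientation: [0.156, 1.526, 0.193]
wrist_force: [0.5, 2.9, 0.6]
finger_gap: 0.0328
```

Call:
{"op": "send_rows", "data": {"moves": [[10,[0,-0.002,0],0],[10,[0,-0.002,0],0]]}}

```text
time: 8.65
tcp_pos: [0.6089, 0.0877, 0.0294]
orientation: [0.26, 1.524, 0.3]
wrist_force: [0.6, 7.5, -1.4]
finger_gap: 0.0328
```

```bash
python3 - <<'E'
from h import *
rel(MID+TT*.054-N*.21+[0,0,.029],TT)
c=capture("side");save(c,"s3.png",(80,150,200,180),4)
E
```

```text
t 8.65 tcp [0.6089 0.0877 0.0294] toolx [ 0.044  0.014 -0.999] jaw [0.998 0.039 0.045] F [ 0.6  7.5 -1.4] gap 0.0328
tool shift [0.0004 0.0014 0.0003] q7 -0.74
turn about tool x 0.004
TCP in stop frame -0.2086 0.0537 0.0294
```

View pics/s3.png

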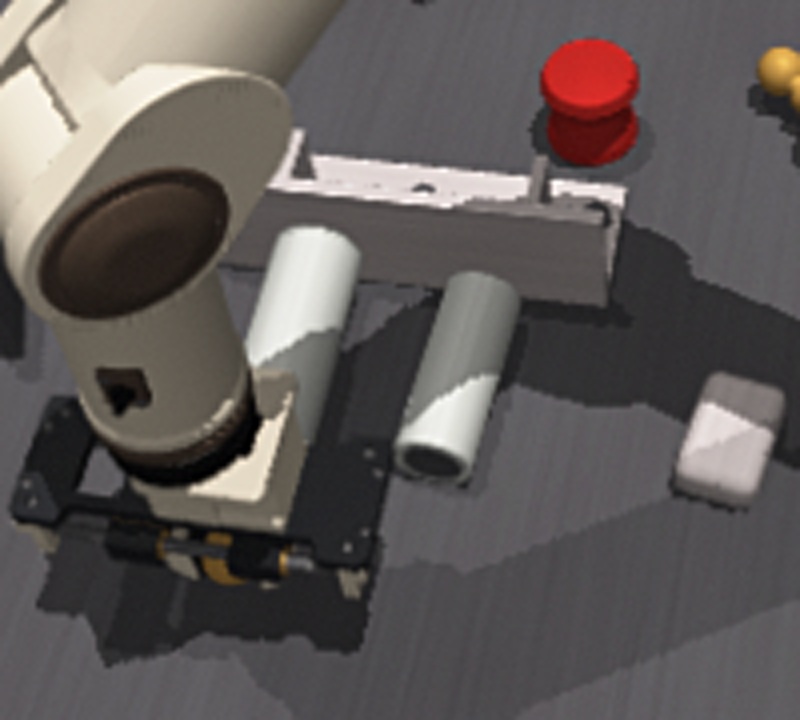

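```bash
cat >> h.py <<'E'
def path(degs,push=.001,y=.054,off=(.0014,.0013)):
    rel(MID,TT)
    o=get_obs();R=Rn.from_euler("xyz",o["orientation"]).as_matrix();p=np.array(o["tcp_pos"])
    d=p-MID
    # current theta estimate from z
    from scipy.optimize import brentq
    f=lambda t:28*np.cos(t)+210*np.sin(t)+off[1]*1e3-d[2]*1e3
    try: th=brentq(f,-.2,1.44);print("theta from z",np.degrees(th).round(1),"X expected",(-28*np.sin(th)-210*np.cos(th)+off[0]*1e3).round(1))
    except Exception: print("z past top/none")
    for g in degs:
        t=np.radians(g);s,c=np.sin(t),np.cos(t)
        T=MID+N*(-.028*s-.21*c+off[0]+push)+TT*y+np.array([0,0,.028*c+.21*s+off[1]])
        print(g,(R.T@(T-p)).round(4)); p=T
E
python3 -c "
from h import *
path([2,4,6,8,10,12,14,16,18,20])"
```

```text
t 8.7 tcp [0.6088 0.0877 0.0294] toolx [ 0.044  0.014 -0.999] jaw [0.998 0.039 0.045] F [ 0.9  6.7 -1.8] gap 0.0328
tool shift [ 0.0244 -0.2088 -0.0556] q7 -0.74
turn about tool x 0.004
TCP in stop frame -0.2086 0.0537 0.0294
theta from z 0.0 X expected -208.6
2 [-0.0072 -0.0001  0.0007]
4 [-0.0073  0.0007  0.0003]
6 [-0.0072  0.0004  0.0003]
8 [-0.0071  0.0002  0.0003]
10 [-0.0071 -0.0001  0.0003]
12 [-0.007  -0.0004  0.0003]
14 [-0.0069 -0.0006  0.0003]
16 [-0.0068 -0.0009  0.0003]
18 [-0.0067 -0.0011  0.0003]
20 [-0.0066 -0.0014  0.0003]
```

Call:
{"op": "send_rows", "data": {"moves": [[10,[-0.004,0.0005,0.0002],0],[10,[-0.007,0.0007,0.0003],0],[10,[-0.007,0.0004,0.0003],0],[10,[-0.007,0.0002,0.0003],0]]}}

```text
time: 9.1
tcp_pos: [0.6068, 0.0889, 0.0539]
orientation: [0.284, 1.529, 0.324]
wrist_force: [-0.2, 3.1, -2.2]
finger_gap: 0.0325
```

```bash
python3 -c "
from h import *
path([8,10,12,14,16,18,20])
c=capture('side');save(c,'s4.png',(80,150,200,180),4)"
```

```text
t 9.1 tcp [0.6068 0.0889 0.0539] toolx [ 0.04   0.013 -0.999] jaw [0.998 0.04  0.04 ] F [-0.2  3.1 -2.2] gap 0.0325
tool shift [ 0.0493 -0.2103 -0.0547] q7 -0.72
turn about tool x 0.0048
TCP in stop frame -0.2099 0.0516 0.0539
theta from z 6.8 X expected -210.4
8 [-0.0042 -0.0004  0.0025]
10 [-0.0071 -0.0001  0.0003]
12 [-0.007  -0.0004  0.0003]
14 [-0.0069 -0.0006  0.0003]
16 [-0.0068 -0.0009  0.0003]
18 [-0.0067 -0.0011  0.0003]
20 [-0.0066 -0.0014  0.0003]
```

View pics/s4.png

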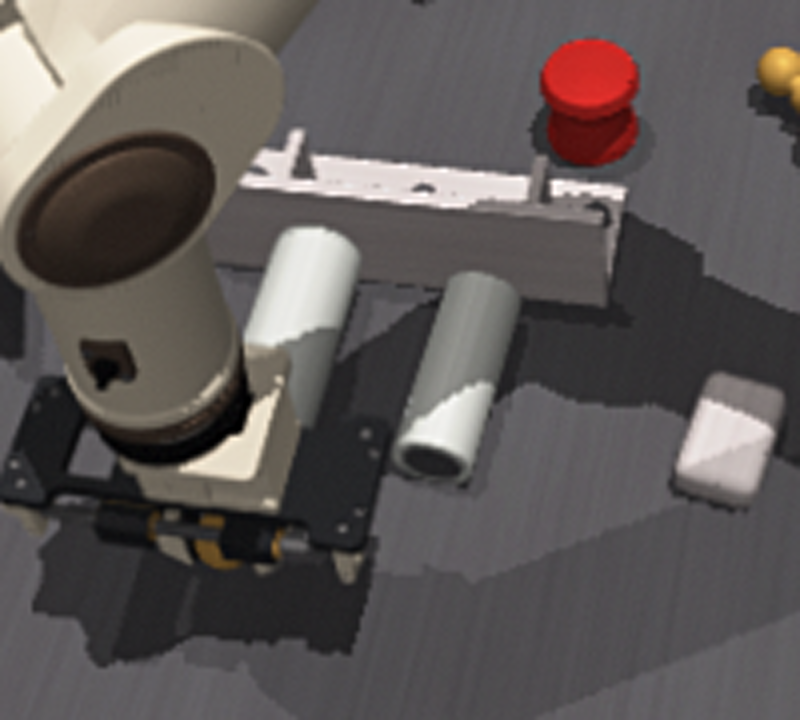

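Call:
{"op": "send_rows", "data": {"moves": [[10,[-0.006,-0.0002,0.001],0],[10,[-0.007,-0.0003,0.001],0],[10,[-0.007,-0.0004,0.001],0],[10,[-0.007,-0.0006,0.001],0],[10,[-0.007,-0.001,0.001],0],[10,[-0.007,-0.0012,0.001],0]]}}

```text
time: 9.75
tcp_pos: [0.6118, 0.0833, 0.0998]
orientation: [0.236, 1.529, 0.275]
wrist_force: [0.1, 1.7, -2.0]
finger_gap: 0.0327
```

```bash
python3 -c "
from h import *
path([20,22,24,26,28,30,33,36,39])
c=capture('side');save(c,'s5.png',(80,150,200,180),4)"
```

```text
t 9.75 tcp [0.6118 0.0833 0.0998] toolx [ 0.04   0.011 -0.999] jaw [0.998 0.038 0.041] F [ 0.1  1.7 -2. ] gap 0.0327
tool shift [ 0.0954 -0.2049 -0.061 ] q7 -0.67
turn about tool x 0.0033
TCP in stop frame -0.2041 0.0564 0.0998
theta from z 20.1 X expected -205.4
20 [ 0.0002  0.0004 -0.0024]
22 [-0.0065 -0.0017  0.0003]
24 [-0.0064 -0.0019  0.0003]
26 [-0.0062 -0.0022  0.0002]
28 [-0.0061 -0.0024  0.0002]
30 [-0.006  -0.0026  0.0002]
33 [-0.0086 -0.0044  0.0003]
36 [-0.0083 -0.0049  0.0003]
39 [-0.0079 -0.0055  0.0003]
```

View pics/s5.png

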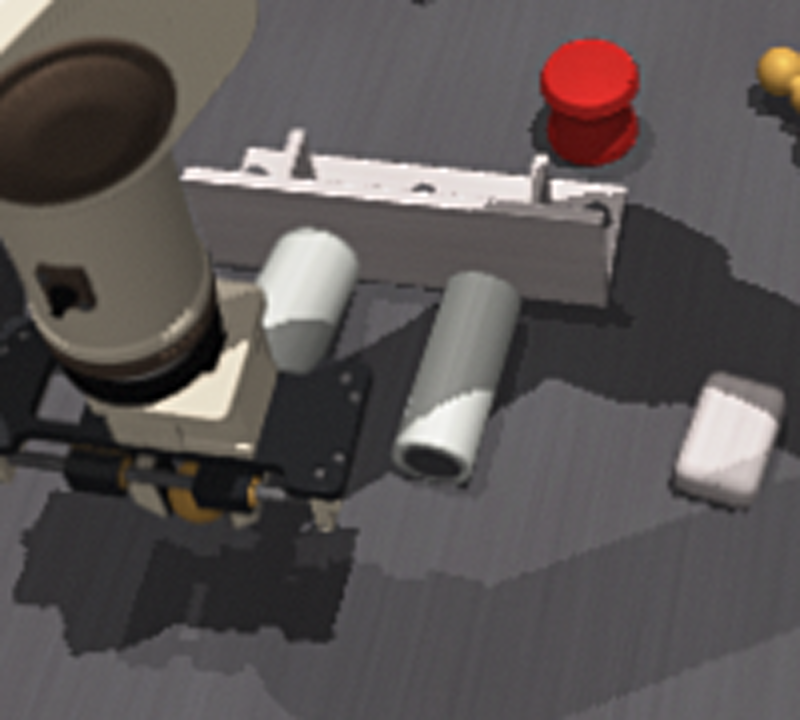

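Call:
{"op": "send_rows", "data": {"moves": [[10,[-0.0065,-0.0015,-0.0005],0],[10,[-0.0065,-0.002,-0.0003],0],[10,[-0.006,-0.0022,-0.0003],0],[10,[-0.006,-0.0024,-0.0001],0],[10,[-0.006,-0.0026,0],0],[10,[-0.006,-0.003,0],0]]}}

```text
time: 10.4
tcp_pos: [0.6101, 0.0665, 0.1405]
orientation: [0.185, 1.528, 0.223]
wrist_force: [0.2, 0.2, -1.8]
finger_gap: 0.0326
```

```bash
python3 -c "
from h import *
path([33,36,39,42,45,48,51,54,57,60])
"
```

```text
t 10.4 tcp [0.6101 0.0665 0.1405] toolx [ 0.041  0.009 -0.999] jaw [0.998 0.038 0.042] F [ 0.2  0.2 -1.8] gap 0.0326
tool shift [ 0.1366 -0.1884 -0.0604] q7 -0.61
turn about tool x 0.0026
TCP in stop frame -0.1875 0.0541 0.1405
theta from z 33.5 X expected -189.2
33 [ 0.0013  0.0015 -0.0002]
36 [-0.0083 -0.005   0.0003]
39 [-0.0079 -0.0055  0.0003]
42 [-0.0074 -0.006   0.0003]
45 [-0.007  -0.0065  0.0003]
48 [-0.0066 -0.0069  0.0003]
51 [-0.0061 -0.0074  0.0002]
54 [-0.0056 -0.0078  0.0002]
57 [-0.0051 -0.0082  0.0002]
60 [-0.0046 -0.0086  0.0002]
```

Call:
{"op": "send_rows", "data": {"moves": [[10,[-0.005,-0.0045,0.0002],0],[10,[-0.0065,-0.0045,0.0002],0],[10,[-0.007,-0.0055,0.0002],0],[10,[-0.007,-0.006,0.0002],0],[10,[-0.0065,-0.0065,0.0002],0]]}}

```text
time: 10.9
tcp_pos: [0.6106, 0.0376, 0.1752]
orientation: [0.194, 1.528, 0.233]
wrist_force: [0.4, 1.2, -1.7]
finger_gap: 0.0327
```

```bash
python3 -c "
from h import *
path([45,48,51,54,57,60,63,66,69])
c=capture('side');save(c,'s6.png',(80,150,200,180),4)
c=capture('scene');save(c,'c6.png',(220,80,220,160),3.5)"
```

```text
t 10.9 tcp [0.6106 0.0376 0.1752] toolx [ 0.041  0.01  -0.999] jaw [0.998 0.038 0.042] F [ 0.4  1.2 -1.7] gap 0.0327
tool shift [ 0.1715 -0.1598 -0.0614] q7 -0.53
turn about tool x 0.0033
TCP in stop frame -0.1585 0.0537 0.1752
theta from z 47.6 X expected -160.9
45 [0.0057 0.0073 0.0001]
48 [-0.0066 -0.0069  0.0003]
51 [-0.0061 -0.0074  0.0002]
54 [-0.0056 -0.0078  0.0002]
57 [-0.0051 -0.0082  0.0002]
60 [-0.0046 -0.0086  0.0002]
63 [-0.004  -0.0089  0.0001]
66 [-0.0035 -0.0093  0.0001]
69 [-0.0029 -0.0096  0.0001]
```

View pics/s6.png

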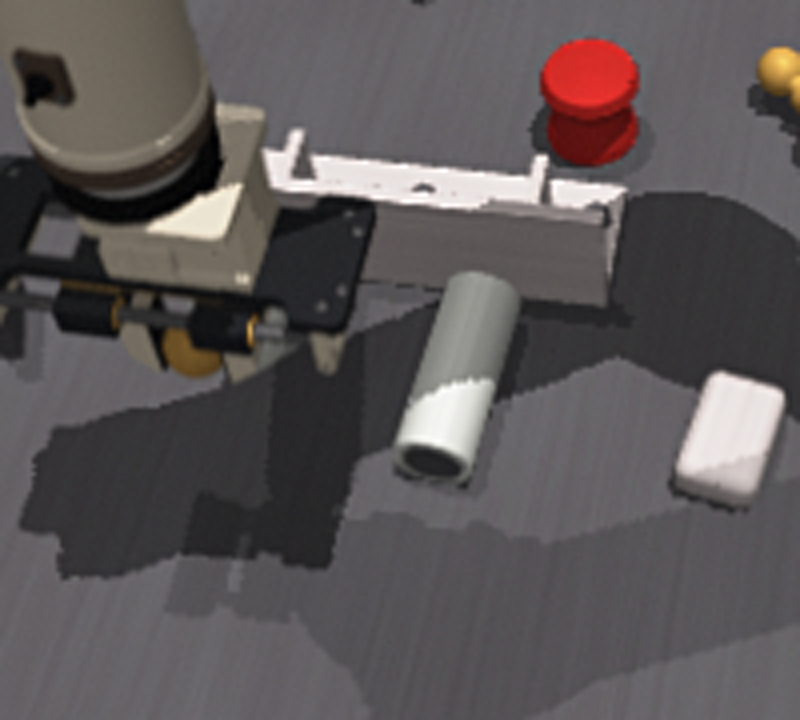

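View pics/c6.png

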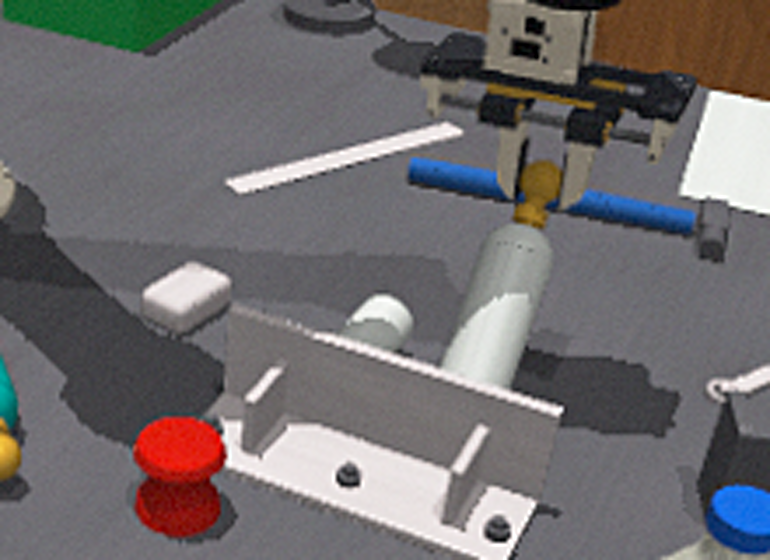

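Call:
{"op": "send_rows", "data": {"moves": [[10,[-0.006,-0.007,0.0003],0],[10,[-0.006,-0.0075,0.0003],0],[10,[-0.0055,-0.008,0.0002],0],[10,[-0.005,-0.0082,0.0002],0],[10,[-0.0045,-0.0085,0.0002],0]]}}

```text
time: 11.5
tcp_pos: [0.6117, -0.0068, 0.2029]
orientation: [0.145, 1.531, 0.182]
wrist_force: [-0.4, 0.1, -3.0]
finger_gap: 0.033
```

```bash
python3 -c "
from h import *
path([63,66,69,72,75,78,81,84,87,90])
"
```

```text
t 11.5 tcp [ 0.6117 -0.0068  0.2029] toolx [ 0.04   0.007 -0.999] jaw [0.999 0.037 0.04 ] F [-0.4  0.1 -3. ] gap 0.033
tool shift [ 0.2    -0.1151 -0.0613] q7 -0.43
turn about tool x 0.0017
TCP in stop frame -0.1141 0.0531 0.2029
theta from z 64.5 X expected -114.2
63 [0.0019 0.0038 0.0008]
66 [-0.0035 -0.0093  0.0001]
69 [-0.0029 -0.0096  0.0001]
72 [-0.0023 -0.0099  0.0001]
75 [-0.0018 -0.0101  0.0001]
78 [-0.0012 -0.0103  0.    ]
81 [-0.0006 -0.0105  0.    ]
84 [-0.     -0.0107 -0.    ]
87 [ 0.0005 -0.0108 -0.    ]
90 [ 0.0011 -0.011  -0.0001]
```

Call:
{"op": "send_rows", "data": {"moves": [[10,[-0.001,-0.008,0.0003],0],[10,[-0.002,-0.009,0.0003],0],[10,[-0.002,-0.009,0.0002],0]]}}

```text
time: 11.8
tcp_pos: [0.6145, -0.034, 0.2102]
orientation: [0.168, 1.527, 0.205]
wrist_force: [0.8, 0.7, -1.9]
finger_gap: 0.033
```

```bash
python3 -c "
from h import *
path([75,78,81,84,87,90])
c=capture('side');save(c,'s7.png',(80,100,200,180),4)
c=capture('scene');save(c,'c7.png',(220,80,220,160),3.5)"
```

```text
t 11.8 tcp [ 0.6145 -0.034   0.2102] toolx [ 0.043  0.009 -0.999] jaw [0.998 0.037 0.043] F [ 0.8  0.7 -1.9] gap 0.033
tool shift [ 0.207  -0.0883 -0.0641] q7 -0.38
turn about tool x 0.0018
TCP in stop frame -0.0869 0.055 0.2102
theta from z 72.9 X expected -87.2
75 [-0.0013 -0.0078 -0.0009]
78 [-0.0012 -0.0103  0.    ]
81 [-0.0006 -0.0105  0.    ]
84 [-0.0001 -0.0107 -0.    ]
87 [ 0.0005 -0.0108 -0.    ]
90 [ 0.0011 -0.011  -0.0001]
```

View pics/s7.png

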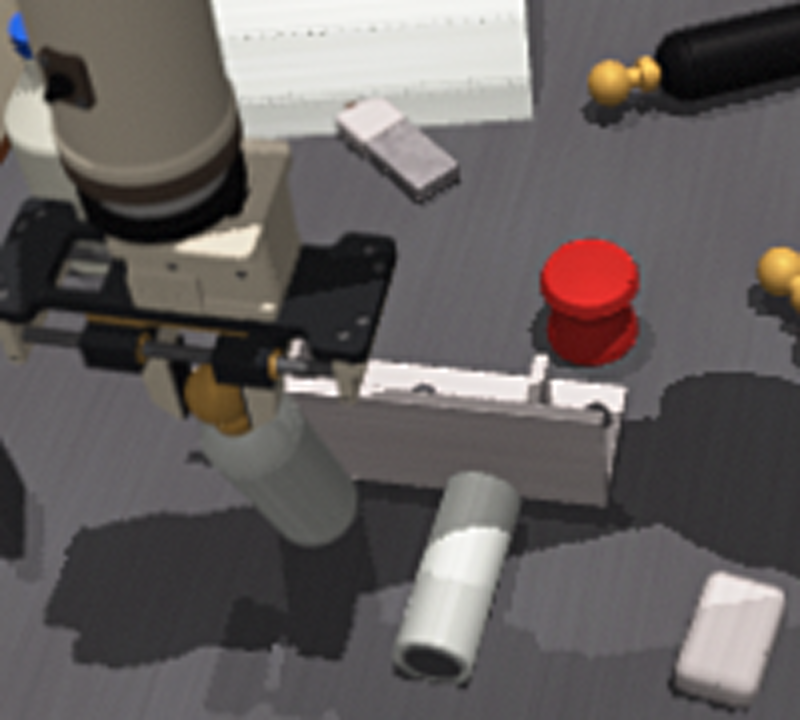

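View pics/c7.png

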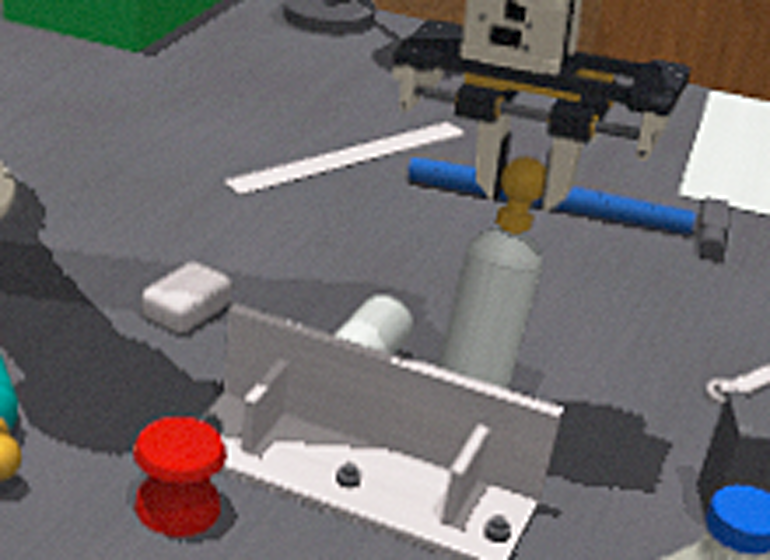

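```bash
python3 -c "
from h import *
c=capture('side')
p=px2w(c,(157.5,236.3),z=0);print(p,(p-MID)@N,(p-MID)@TT)
print(w2px(c,MID+N*-.0535+TT*.054))
"
```

```text
[ 0.6100996  -0.06759376  0.        ] -0.05339169013935195 0.049421858493483004
[155.72382807 236.14478361]
```

Call:
{"op": "send_rows", "data": {"moves": [[10,[-0.0012,-0.008,-0.0004],0],[10,[-0.0012,-0.0095,-0.0002],0],[10,[-0.0006,-0.0095,0],0],[10,[0,-0.009,0],0]]}}

```text
time: 12.35
tcp_pos: [0.6156, -0.0698, 0.2135]
orientation: [0.182, 1.526, 0.222]
wrist_force: [0.3, 1.3, 1.7]
finger_gap: 0.0326
```

```bash
python3 -c "
from h import *
path([84,86,88,90],push=0)
"
```

```text
t 12.35 tcp [ 0.6156 -0.0698  0.2135] toolx [ 0.044  0.01  -0.999] jaw [0.998 0.04  0.044] F [0.3 1.3 1.7] gap 0.0326
tool shift [ 0.2105 -0.0525 -0.0645] q7 -0.32
turn about tool x 0.0048
TCP in stop frame -0.051 0.0548 0.2135
z past top/none
84 [ 0.0004 -0.0026 -0.0008]
86 [ 0.0003 -0.0072 -0.    ]
88 [ 0.0005 -0.0073 -0.0001]
90 [ 0.0008 -0.0073 -0.0001]
```

Call:
{"op": "send_rows", "data": {"moves": [[10,[0.0003,-0.006,-0.0003],0],[10,[0.0004,-0.007,-0.0002],0],[10,[0.0005,-0.006,0],0],[10,[0.0005,-0.004,0],0]]}}

```text
time: 12.75
tcp_pos: [0.6167, -0.0974, 0.2119]
orientation: [0.154, 1.525, 0.191]
wrist_force: [-0.6, 4.7, 8.1]
finger_gap: 0.0331
```

```bash
python3 -c "
from h import *
path([90],push=0)
c=capture('side');save(c,'s8.png',(80,100,200,180),4)
c=capture('scene');save(c,'c8.png',(220,80,220,160),3.5)"
```

```text
t 12.75 tcp [ 0.6167 -0.0974  0.2119] toolx [ 0.045  0.009 -0.999] jaw [0.998 0.037 0.045] F [-0.6  4.7  8.1] gap 0.0331
tool shift [ 0.209  -0.0248 -0.0645] q7 -0.28
turn about tool x 0.0016
TCP in stop frame -0.0234 0.0549 0.2119
theta from z 76.1 X expected -76.3
90 [ 0.0006  0.0032 -0.0009]
```

View pics/s8.png

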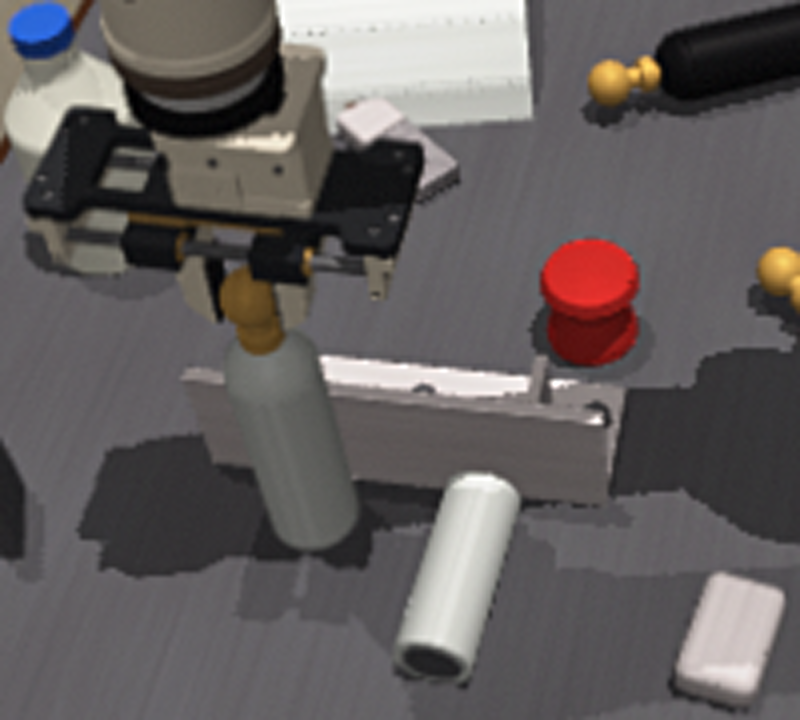

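View pics/c8.png

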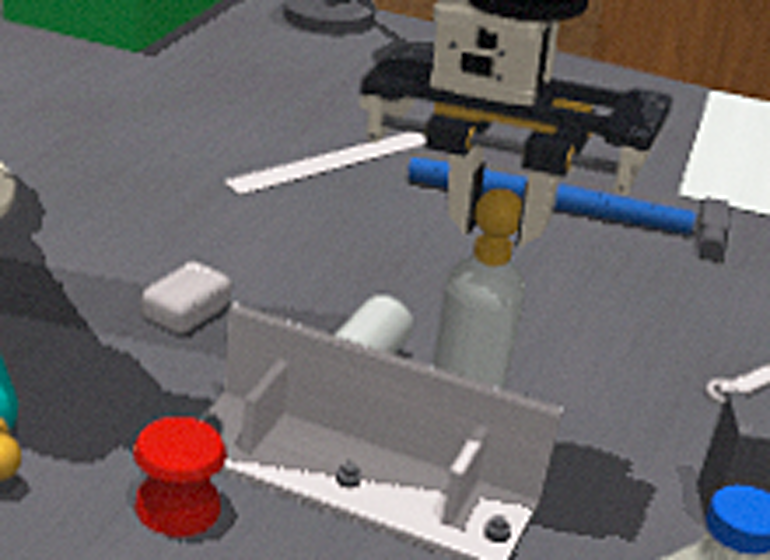

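Call:
{"op": "send_rows", "data": {"moves": [[10,[-0.001,0.002,-0.0006],0],[10,[0,0,0],0]]}}

```text
time: 13.05
tcp_pos: [0.6153, -0.095, 0.212]
orientation: [0.167, 1.526, 0.204]
wrist_force: [0.7, 0.1, 3.8]
finger_gap: 0.0328
```

```bash
python3 -c "
from h import *
rel(MID,TT)
for n in('side','scene'):
    c=capture(n);im=c['pixels'].copy()
    ax=MID-.028*N+TT*.055
    pts=[w2px(c,ax+[0,0,z]) for z in(0,.075,.15,.21)];print(n,np.round(pts,1).tolist())
    print([(q['xy'],q['p']) for q in tip_of(c,'gas_knob')][:3])
    for p in pts: cv2.circle(im,tuple(int(round(v)) for v in p),1,(255,0,0),-1)
    c['pixels']=im
    save(c,n+'9.png',(100,110,140,140) if n=='side' else (300,110,130,110),5)"
```

```text
t 13.05 tcp [ 0.6153 -0.095   0.212 ] toolx [ 0.044  0.009 -0.999] jaw [0.998 0.037 0.044] F [0.7 0.1 3.8] gap 0.0328
tool shift [ 0.2093 -0.0273 -0.063 ] q7 -0.28
turn about tool x 0.002
TCP in stop frame -0.0258 0.0537 0.212
side [[157.8, 227.7], [152.6, 210.5], [146.7, 191.2], [141.6, 174.0]]
[([141.1, 173.6], 0.74), ([234.2, 119.5], 0.72), ([275.5, 164.7], 0.69)]
scene [[350.0, 207.5], [354.5, 185.1], [359.2, 160.6], [363.2, 139.5]]
[([362.6, 140.4], 0.94), ([230.4, 276.8], 0.65), ([222.5, 210.4], 0.59)]
```

View pics/side9.png

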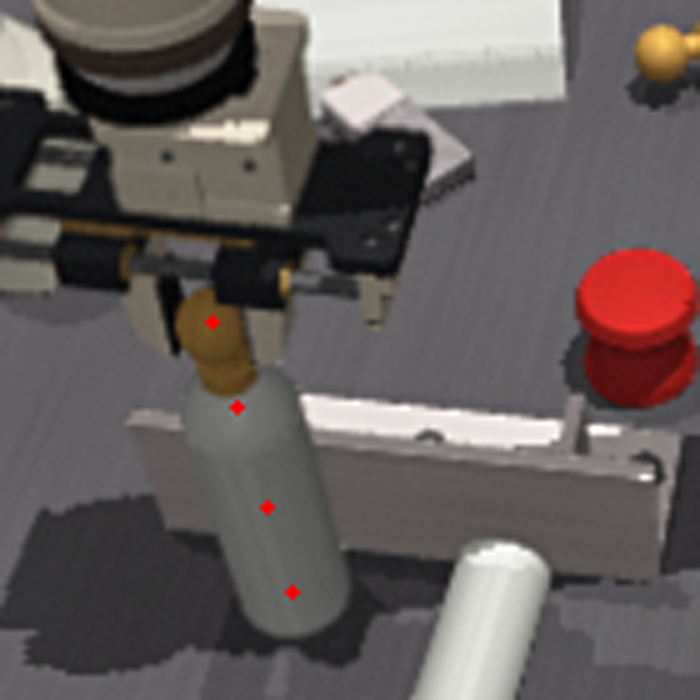

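View pics/scene9.png

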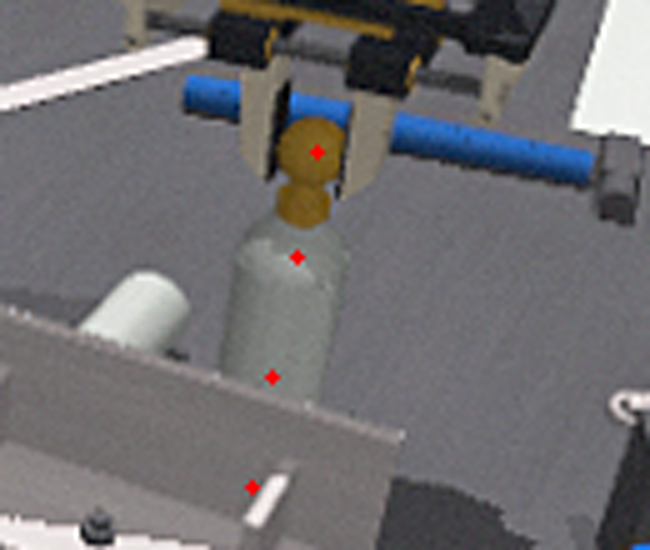

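Call:
{"op": "send_rows", "data": {"moves": [[10,[-0.0006,0,0],0],[50,[0,0,0],0],[50,[0,0,0],0],[50,[0,0,0],0],[80,[0,0,0],0],[80,[0,0,0],0],[80,[0,0,0],0],[80,[0,0,0],0]]}}

```text
time: 14.05
tcp_pos: [0.6144, -0.0952, 0.2119]
orientation: [0.171, 1.528, 0.208]
wrist_force: [-0.3, 0.4, 0.1]
finger_gap: 0.0715
```

```bash
python3 -c "
from h import *
rel(MID,TT)
c=capture('side');save(c,'s10.png',(100,110,140,140),4);print([(q['xy'],q['p']) for q in tip_of(c,'gas_knob')][:3])
c=capture('scene');save(c,'c10.png',(300,110,130,110),5);print([(q['xy'],q['p']) for q in tip_of(c,'gas_knob')][:3])"
```

```text
t 14.05 tcp [ 0.6144 -0.0952  0.2119] toolx [ 0.042  0.009 -0.999] jaw [0.998 0.037 0.042] F [-0.3  0.4  0.1] gap 0.0715
tool shift [ 0.2093 -0.0271 -0.0617] q7 -0.28
turn about tool x 0.0022
TCP in stop frame -0.0257 0.0528 0.2119
[([233.9, 121.6], 0.69), ([139.8, 169.8], 0.64), ([272.8, 168.1], 0.62)]
[([225.1, 212.5], 0.85), ([231.7, 277.0], 0.78), ([362.2, 142.9], 0.72)]
```

View pics/c10.png

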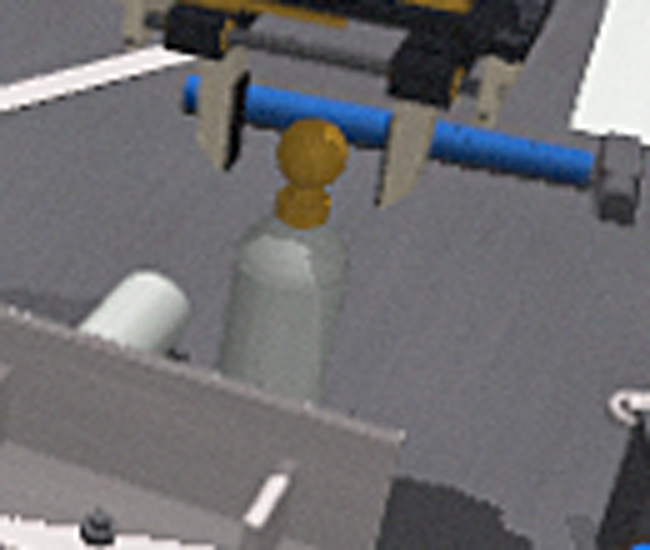

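View pics/s10.png

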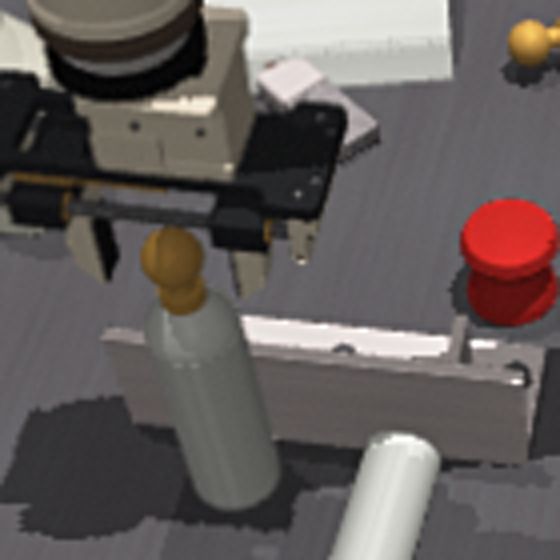

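The cylinder stands free between the open jaws. Retreating straight up along tool −x.

Call:
{"op": "send_rows", "data": {"moves": [[100,[-0.01,0,0],0],[100,[-0.015,0,0.0005],0],[100,[-0.02,0,0.001],0],[100,[-0.025,0,0.001],0],[100,[-0.03,0,0.001],0],[100,[-0.03,0,0.001],0]]}}

```text
time: 14.85
tcp_pos: [0.6115, -0.0958, 0.3477]
orientation: [0.243, 1.533, 0.282]
wrist_force: [0.6, -0.5, 0.3]
finger_gap: 0.0917
```

Call:
{"op": "send_rows", "data": {"moves": [[100,[-0.02,0.02,0],0],[100,[0,0.04,0],0],[100,[0,0.04,0],0],[100,[0,0.04,0],0],[100,[0,0.04,0],0],[100,[0,0.02,0],0],[100,[0,0,0],0]]}}

```text
time: 15.55
tcp_pos: [0.6063, 0.1111, 0.3878]
orientation: [0.145, 1.513, 0.18]
wrist_force: [-0.6, 0.1, 0.6]
finger_gap: 0.0917
```

```bash
python3 -c "
from h import *
rel(MID,TT)
for n in('side','scene'):
    c=capture(n);im=c['pixels'].copy()
    ax=MID-.028*N+TT*.054
    print(n,w2px(c,ax+[0,0,.21]),[(q['xy'],q['p']) for q in tip_of(c,'gas_knob')][:3],[px2w(c,q['xy'],z=.024) for q in tip_of(c,'bar_mid')])
    save(c,n+'11.png',(80,110,200,150),4)if n=='side' else save(c,n+'11.png',(270,100,160,120),5)
    v,u=np.nonzero(c['depth']>0);d=c['depth'][v,u]
    K=np.array(c['camera_matrix']);T=np.array(c['extrinsics'])
    nn=cv2.undistortPoints(np.c_[u,v].astype(float)[:,None],K,np.array(c['distortion']))[:,0]
    P=np.c_[nn[:,0]*d,-nn[:,1]*d,-d]@T[:3,:3].T+T[:3,3]
    S=np.c_[(P-MID)@N,(P-MID)@TT,P[:,2]]
    from scipy.optimize import least_squares
    b=S[(np.linalg.norm(S[:,:2]-[-.028,.054],axis=1)<.03)&(S[:,2]>.197)&(S[:,2]<.24)]
    r=least_squares(lambda q:np.linalg.norm(b-q,axis=1)-.017,[-.028,.054,.21],loss='soft_l1',f_scale=.002);print('ball',r.x.round(4),len(b))
    b=S[(np.linalg.norm(S[:,:2]-[-.028,.054],axis=1)<.045)&(S[:,2]>.02)&(S[:,2]<.14)&(S[:,0]<-.004)]
    f=lambda q:np.hypot(b[:,0]-q[0]-q[2]*b[:,2],b[:,1]-q[1]-q[3]*b[:,2])-.028
    r=least_squares(f,[-.028,.054,0,0],loss='soft_l1',f_scale=.002);print('axis foot',r.x[:2].round(4),'tilt deg',np.degrees(r.x[2:]).round(2),len(b))
"
```

```text
t 15.55 tcp [0.6063 0.1111 0.3878] toolx [ 0.057  0.01  -0.998] jaw [0.998 0.034 0.057] F [-0.6  0.1  0.6] gap 0.0917
tool shift [ 0.3823 -0.2354 -0.0739] q7 -0.52
turn about tool x -0.0005
TCP in stop frame -0.2322 0.052 0.3878
side [142.02061413 174.03451411] [([272.6, 166.8], 0.69), ([233.2, 121.3], 0.59), ([141.7, 174.9], 0.57)] [array([ 0.50755548, -0.04980973,  0.024     ])]
ball [-0.0268  0.053   0.2097] 136
axis foot [-0.0273  0.0534] tilt deg [0.03 0.16] 680
scene [362.77846317 139.395768  ] [([230.6, 277.2], 0.95), ([223.3, 211.0], 0.74), ([362.5, 141.5], 0.71)] [array([ 0.50130575, -0.02977138,  0.024     ])]
ball [-0.0252  0.0528  0.2092] 164
axis foot [-0.026   0.0529] tilt deg [-0.05  0.45] 153
```

View pics/side11.png

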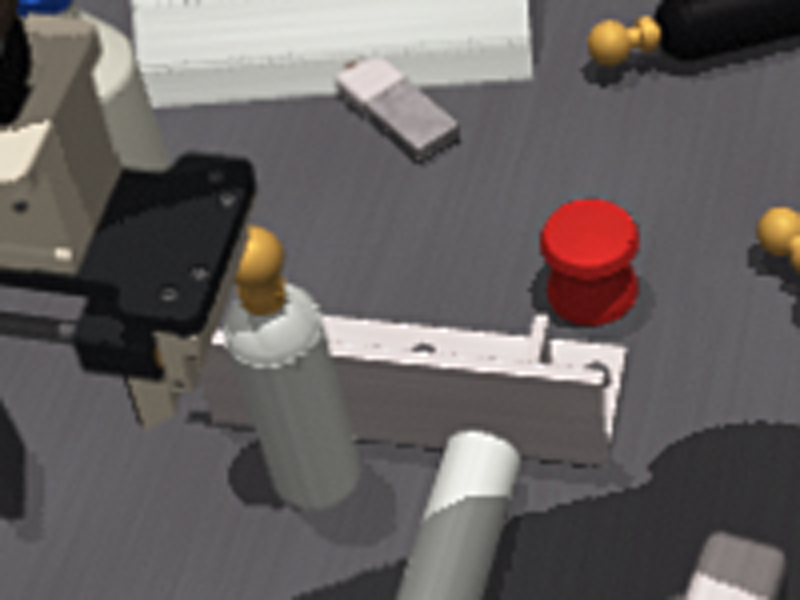

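View pics/scene11.png

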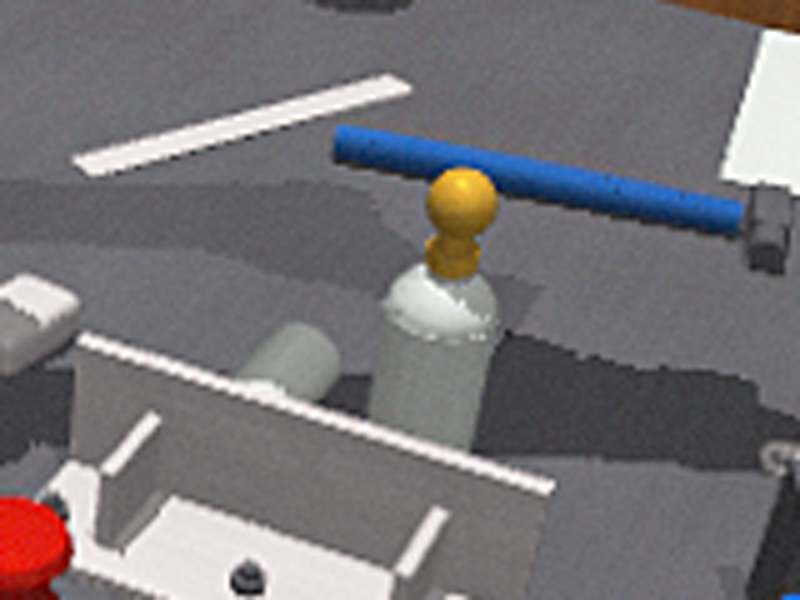

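Standing vertical, with the axis 27 mm from the face (28 mm is full contact), the bar unmoved in the pictures, and the arm clear.

```bash
python3 -c "
from cell import *
print(sign_off())"
```

```text
the job is handed in; nothing more can be done
None
```

The gas cylinder is standing upright against the steel stop, released, and the job is handed in; the last reading before that was about 15.6 s on the robot's clock.

I gripped the ball knob, turned the cylinder square to the stop and pushed it until the foot butted (about 7 N). I then raised the knob along the arc that keeps the foot on both the bench and the stop. At about 73° a picture check put the lower foot edge within 1 mm of where it should be. After that I opened the jaws and backed up and away.

**Final checks, from depth fits in two cameras:**
- **Upright:** the tilt is under 0.5°, and the knob is 209–210 mm up.
- **Against the stop:** the axis is 26–27 mm from the face. Full contact is 28 mm, so this agrees within the 2 mm calibration.
- **Arm:** it was clear of the cylinder with no force on the wrist. The highest wrist force I read was about 9 N, a brief press near the end that I eased before letting go.

**Bar and look-alikes:**
- **Plain bar:** it looks unmoved in the pictures. The network's two estimates of its centre differ by about 20 mm, so I went by the pictures.
- **Black and turquoise look-alikes:** the arm never went down to them.

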